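# Load the hammer rest and work its lift

## Task

Clear the cherry damper lever off the hammer rest into the green tray, then set all the hammers upright on the rest in one neat row, square and centred between the brass lines, one to a station, starting with the station next to the brass knob and leaving no empty station in between. When the row is complete, press the sprung brass knob fully down so that the loaded rest rises, and let it come all the way up again with the row still neat. Handle everything gently: the felt crushes if the fingers press on a hammer with more than 70 N in all (both fingers together, so a grip of about 25 N is right), never push on the rest or its knob with more than 45 N, and leave the jar, the tin and the voicing tool where they are.

Things in the scene. Friction and masses are not known exactly. Their poses are not given: they have to be found in the camera images.
- hammer0: One of 3 or 4 identical piano hammers standing on a beech tail 96 long x 34 wide x 18 mm high; on its middle a cream felt head 40 mm (along x) x 26 mm (y), flat-sided from 18 to 59 mm above the underside, rounded over to 79 mm. Origin: centre of the underside; x along the tail, z up; same either way round. Grip the head across its 40 mm, fingers above the tail.
- hammer1: One of 3 or 4 identical piano hammers standing on a beech tail 96 long x 34 wide x 18 mm high; on its middle a cream felt head 40 mm (along x) x 26 mm (y), flat-sided from 18 to 59 mm above the underside, rounded over to 79 mm. Origin: centre of the underside; x along the tail, z up; same either way round. Grip the head across its 40 mm, fingers above the tail.
- hammer2: One of 3 or 4 identical piano hammers standing on a beech tail 96 long x 34 wide x 18 mm high; on its middle a cream felt head 40 mm (along x) x 26 mm (y), flat-sided from 18 to 59 mm above the underside, rounded over to 79 mm. Origin: centre of the underside; x along the tail, z up; same either way round. Grip the head across its 40 mm, fingers above the tail.
- hammer3: One of 3 or 4 identical piano hammers standing on a beech tail 96 long x 34 wide x 18 mm high; on its middle a cream felt head 40 mm (along x) x 26 mm (y), flat-sided from 18 to 59 mm above the underside, rounded over to 79 mm. Origin: centre of the underside; x along the tail, z up; same either way round. Grip the head across its 40 mm, fingers above the tail.
- hammer4: One of 3 or 4 identical piano hammers standing on a beech tail 96 long x 34 wide x 18 mm high; on its middle a cream felt head 40 mm (along x) x 26 mm (y), flat-sided from 18 to 59 mm above the underside, rounded over to 79 mm. Origin: centre of the underside; x along the tail, z up; same either way round. Grip the head across its 40 mm, fingers above the tail.
- damper_lever: Cherry-wood damper lever, a plain bar 150 long x 18 wide x 22 mm high with a brass pin near one end, lying across the hammer rest at the start. Origin: centre of its underside; x along the bar, z up.
- hammer_rest: Hammer rest, fixed: dark elm housing 140 (x) x 236 (y) mm with a rising plate whose green top lies 42 mm above the bench when lowered. The plate has a lip 8 mm high, 8 mm wide along each long edge (118 mm clear between them along x). Origin: centre of the housing's underside; x across the rest (the hammers' tails lie along it), y along the row. The knob stands at its -y end.
- station0 (a point): Centre of station 0 on the plate's top, between two brass lines 42 mm apart (z up, x and y as the rest). Station 0 is next to the knob, station 4 farthest from it; they lie 42 mm apart along the rest's y. The point rises with the plate.
- station1 (a point): Centre of station 1 on the plate's top, between two brass lines 42 mm apart (z up, x and y as the rest). Station 0 is next to the knob, station 4 farthest from it; they lie 42 mm apart along the rest's y. The point rises with the plate.
- station2 (a point): Centre of station 2 on the plate's top, between two brass lines 42 mm apart (z up, x and y as the rest). Station 0 is next to the knob, station 4 farthest from it; they lie 42 mm apart along the rest's y. The point rises with the plate.
- station3 (a point): Centre of station 3 on the plate's top, between two brass lines 42 mm apart (z up, x and y as the rest). Station 0 is next to the knob, station 4 farthest from it; they lie 42 mm apart along the rest's y. The point rises with the plate.
- station4 (a point): Centre of station 4 on the plate's top, between two brass lines 42 mm apart (z up, x and y as the rest). Station 0 is next to the knob, station 4 farthest from it; they lie 42 mm apart along the rest's y. The point rises with the plate.
- knob_top (a point): Centre of the flat top of the large brass knob, 52 mm across, 100 mm above the bench when up. It goes straight down when pressed.
- knob (a joint): How far the brass knob is pressed down, m: 0 up, 0.025 fully down. A spring pushes it up (about 5 N at the top, 12 N at the bottom, a little more with hammers on the rest). Pressing it raises the plate by 0.6 of its travel (15 mm); it returns by itself.
- tray: Green open tray fixed to the bench, 200 (x) x 120 (y) x 16 mm high, walls 5 mm, floor 5 mm thick. Origin: centre of its underside.
- jar: Frosted glass jar with brass cap, 70 mm across, 110 mm high; leave alone. Origin: centre of its underside.
- tin: Round copper tin, 94 mm across, 50 mm high; leave alone. Origin: centre of its underside.
- voicing_tool: Voicing tool with dark wooden handle and steel blade, 170 mm long; leave alone.

How it is judged:
On the way, in this order (a step that is already met when the one before it is completed fails the run):
1. the damper lever lies in the tray (z of damper_lever in the frame of tray below 0.012 m and x of damper_lever in the frame of tray between -0.035 and 0.035 m and y of damper_lever in the frame of tray between -0.048 and 0.048 m), for 0.2 s.
2. all the hammers stand in the row, with the knob up ((distance between hammer0 and station0 below 0.01 m or distance between hammer0 and station1 below 0.01 m or distance between hammer0 and station2 below 0.01 m or distance between hammer0 and station3 below 0.01 m or distance between hammer0 and station4 below 0.01 m) and angle between the x axis of each of hammer0, hammer1, hammer2, hammer3, hammer4 and the x axis of hammer_rest, either way round below 0.14 rad and angle between each of hammer0, hammer1, hammer2, hammer3, hammer4's own z axis and vertical below 0.08 rad and (distance between hammer1 and station0 below 0.01 m or distance between hammer1 and station1 below 0.01 m or distance between hammer1 and station2 below 0.01 m or distance between hammer1 and station3 below 0.01 m or distance between hammer1 and station4 below 0.01 m) and (distance between hammer2 and station0 below 0.01 m or distance between hammer2 and station1 below 0.01 m or distance between hammer2 and station2 below 0.01 m or distance between hammer2 and station3 below 0.01 m or distance between hammer2 and station4 below 0.01 m) and (distance between hammer3 and station0 below 0.01 m or distance between hammer3 and station1 below 0.01 m or distance between hammer3 and station2 below 0.01 m or distance between hammer3 and station3 below 0.01 m or distance between hammer3 and station4 below 0.01 m) and (distance between hammer4 and station0 below 0.01 m or distance between hammer4 and station1 below 0.01 m or distance between hammer4 and station2 below 0.01 m or distance between hammer4 and station3 below 0.01 m or distance between hammer4 and station4 below 0.01 m) and distance between any of hammer0, hammer1, hammer2, hammer3, hammer4 and station0 below 0.01 m and (not (distance between any of hammer0, hammer1, hammer2, hammer3, hammer4 and station1 below 0.01 m) or distance between any of hammer0, hammer1, hammer2, hammer3, hammer4 and station0 below 0.01 m) and (not (distance between any of hammer0, hammer1, hammer2, hammer3, hammer4 and station2 below 0.01 m) or distance between any of hammer0, hammer1, hammer2, hammer3, hammer4 and station1 below 0.01 m) and (not (distance between any of hammer0, hammer1, hammer2, hammer3, hammer4 and station3 below 0.01 m) or distance between any of hammer0, hammer1, hammer2, hammer3, hammer4 and station2 below 0.01 m) and (not (distance between any of hammer0, hammer1, hammer2, hammer3, hammer4 and station4 below 0.01 m) or distance between any of hammer0, hammer1, hammer2, hammer3, hammer4 and station3 below 0.01 m) and value of joint knob below 0.004 m), for 0.3 s.
3. the knob is fully down with the row on the rest ((distance between hammer0 and station0 below 0.01 m or distance between hammer0 and station1 below 0.01 m or distance between hammer0 and station2 below 0.01 m or distance between hammer0 and station3 below 0.01 m or distance between hammer0 and station4 below 0.01 m) and angle between the x axis of each of hammer0, hammer1, hammer2, hammer3, hammer4 and the x axis of hammer_rest, either way round below 0.14 rad and angle between each of hammer0, hammer1, hammer2, hammer3, hammer4's own z axis and vertical below 0.08 rad and (distance between hammer1 and station0 below 0.01 m or distance between hammer1 and station1 below 0.01 m or distance between hammer1 and station2 below 0.01 m or distance between hammer1 and station3 below 0.01 m or distance between hammer1 and station4 below 0.01 m) and (distance between hammer2 and station0 below 0.01 m or distance between hammer2 and station1 below 0.01 m or distance between hammer2 and station2 below 0.01 m or distance between hammer2 and station3 below 0.01 m or distance between hammer2 and station4 below 0.01 m) and (distance between hammer3 and station0 below 0.01 m or distance between hammer3 and station1 below 0.01 m or distance between hammer3 and station2 below 0.01 m or distance between hammer3 and station3 below 0.01 m or distance between hammer3 and station4 below 0.01 m) and (distance between hammer4 and station0 below 0.01 m or distance between hammer4 and station1 below 0.01 m or distance between hammer4 and station2 below 0.01 m or distance between hammer4 and station3 below 0.01 m or distance between hammer4 and station4 below 0.01 m) and distance between any of hammer0, hammer1, hammer2, hammer3, hammer4 and station0 below 0.01 m and (not (distance between any of hammer0, hammer1, hammer2, hammer3, hammer4 and station1 below 0.01 m) or distance between any of hammer0, hammer1, hammer2, hammer3, hammer4 and station0 below 0.01 m) and (not (distance between any of hammer0, hammer1, hammer2, hammer3, hammer4 and station2 below 0.01 m) or distance between any of hammer0, hammer1, hammer2, hammer3, hammer4 and station1 below 0.01 m) and (not (distance between any of hammer0, hammer1, hammer2, hammer3, hammer4 and station3 below 0.01 m) or distance between any of hammer0, hammer1, hammer2, hammer3, hammer4 and station2 below 0.01 m) and (not (distance between any of hammer0, hammer1, hammer2, hammer3, hammer4 and station4 below 0.01 m) or distance between any of hammer0, hammer1, hammer2, hammer3, hammer4 and station3 below 0.01 m) and value of joint knob above 0.0225 m), for 0.1 s.
At the end, for the whole second after the job is handed in: Every hammer upright, within 10 mm of a station's centre and 0.14 rad of square, stations filled from station 0 with no gap; the lever flat in the tray, its centre within 35 mm (x) and 48 mm (y) of the tray's; knob up (under 3 mm); all at rest (all of step 1 and (distance between hammer0 and station0 below 0.01 m or distance between hammer0 and station1 below 0.01 m or distance between hammer0 and station2 below 0.01 m or distance between hammer0 and station3 below 0.01 m or distance between hammer0 and station4 below 0.01 m) and angle between the x axis of each of hammer0, hammer1, hammer2, hammer3, hammer4 and the x axis of hammer_rest, either way round below 0.14 rad and angle between each of hammer0, hammer1, hammer2, hammer3, hammer4's own z axis and vertical below 0.08 rad and (distance between hammer1 and station0 below 0.01 m or distance between hammer1 and station1 below 0.01 m or distance between hammer1 and station2 below 0.01 m or distance between hammer1 and station3 below 0.01 m or distance between hammer1 and station4 below 0.01 m) and (distance between hammer2 and station0 below 0.01 m or distance between hammer2 and station1 below 0.01 m or distance between hammer2 and station2 below 0.01 m or distance between hammer2 and station3 below 0.01 m or distance between hammer2 and station4 below 0.01 m) and (distance between hammer3 and station0 below 0.01 m or distance between hammer3 and station1 below 0.01 m or distance between hammer3 and station2 below 0.01 m or distance between hammer3 and station3 below 0.01 m or distance between hammer3 and station4 below 0.01 m) and (distance between hammer4 and station0 below 0.01 m or distance between hammer4 and station1 below 0.01 m or distance between hammer4 and station2 below 0.01 m or distance between hammer4 and station3 below 0.01 m or distance between hammer4 and station4 below 0.01 m) and distance between any of hammer0, hammer1, hammer2, hammer3, hammer4 and station0 below 0.01 m and (not (distance between any of hammer0, hammer1, hammer2, hammer3, hammer4 and station1 below 0.01 m) or distance between any of hammer0, hammer1, hammer2, hammer3, hammer4 and station0 below 0.01 m) and (not (distance between any of hammer0, hammer1, hammer2, hammer3, hammer4 and station2 below 0.01 m) or distance between any of hammer0, hammer1, hammer2, hammer3, hammer4 and station1 below 0.01 m) and (not (distance between any of hammer0, hammer1, hammer2, hammer3, hammer4 and station3 below 0.01 m) or distance between any of hammer0, hammer1, hammer2, hammer3, hammer4 and station2 below 0.01 m) and (not (distance between any of hammer0, hammer1, hammer2, hammer3, hammer4 and station4 below 0.01 m) or distance between any of hammer0, hammer1, hammer2, hammer3, hammer4 and station3 below 0.01 m) and value of joint knob below 0.003 m and linear speed of each of hammer0, hammer1, hammer2, hammer3, hammer4, damper_lever below 0.02 m/s); the robot touches nothing.
It fails at once if a hammer is gripped or pressed by the fingers with more than 70 N (both fingers together) (contact force between the fingers and hammer0 above 70 N or contact force between the fingers and hammer1 above 70 N or contact force between the fingers and hammer2 above 70 N or contact force between the fingers and hammer3 above 70 N or contact force between the fingers and hammer4 above 70 N).
It fails at once if the rest or its knob is pushed with more than 45 N (contact force between any of the arm, the fingers and hammer_rest above 45 N).
It fails at once if the glass jar is disturbed (moved more than 20 mm) (distance of jar from where it was at the start of the episode above 0.02 m).
It fails at once if the copper tin is disturbed (moved more than 20 mm) (distance of tin from where it was at the start of the episode above 0.02 m).
It fails at once if the voicing tool is disturbed (moved more than 20 mm) (distance of voicing_tool from where it was at the start of the episode above 0.02 m).
Of hammer0, hammer1, hammer2, hammer3, hammer4 only 3 to 4 are there at a start; the rules pass over those that are not, and their reading is None.
At some moment in a run one of hammer0, hammer1, hammer2, hammer3, hammer4 may be knocked a few centimetres aside while the robot is not near it.
Once in a run the grip may slacken for a moment while it holds something.
It also fails if it takes over 210 s, if anything falls off the work surface, if the arm or the gripper's body presses on something with over 40 N, if the wrist force passes 120 N, or if a joint passes its speed limit or range.

## Robot

A 7-joint arm with a two-finger parallel gripper is mounted at the origin on the work surface. World frame = base frame: x ahead of the robot, y to its left, z up, the work surface at z = 0. Lengths are in m, angles in rad, forces in N, time in s.
With the tool pointing down it reaches from about 0.425 to 0.825 m from the base axis. Payload 3.6 kg.
Tool frame: the origin (TCP) lies at the very end of the fingers, on their centre line; the grasp point (between the pads) lies arm.hold_point_z behind it (arm.hold_point_z is the distance from the TCP to the grasp point, in m); z points along the fingers, y is the line along which they close (so a half turn about z gives the same grasp; the last joint's range is limited). The gripper opens to 85 mm and grips with 20 to 120 N. Pads are 22 mm wide; open, the fingers measure 114 mm over their backs; the gripper's body (76 mm by 85 mm) begins 54 mm behind the grasp point. The pads swing forward as they close: fully open they stand 13 mm farther back than shut.
Start: joints at [-1.252, 0.615, -0.013, 1.423, 0.008, 1.103, -0.04], TCP at [0.22, 0.612, 0.231] pointing down, gripper open.
Joint ranges: [-3.12, 3.12], [-0.3, 2.06], [-1.34, 1.32], [0.26, 2.42], [-1.36, 4.5], [0.01, 1.98], [-2.84, 2.84]. Speed limits (rad/s): [2.79, 2.79, 3.14, 3.14, 3.14, 3.14, 3.14].

## Interface

Orientations are given as a rotation vector (axis times angle).
In Python, from bench import arm gives the robot as it stands. The module is installed in compiled form; this text tells all that it offers.
- The arm moves only by the tool step_arm, never from a script. Its argument "series" is a list of rows, each a list of 3 entries, a list of its own where there are three numbers: the finger opening in cm, from 0 to 8.54, then the shift along the tool's x, y, z in cm, then the turn about the tool's z in degrees. In form: [[gripper, [x, y, z], twist], ...]. A call has exactly 8 rows; each row shifts and turns the commanded pose from where the row before left it, along the tool's axes as they then stand; what a row does not reach is not made up. A row lasts 1/8 s, in which the tool goes at most 62.5 mm and 10.7 degrees, less where a joint would pass 70% of its speed; a pose out of reach is approached as far as the arm can. A call is refused whole if a number of a shift passes 6.25 or a number of a turn 10.7, either way. A call with a gripper value outside its range is refused whole. The fingers move at their own pace and stop on an object; "squeeze" is the grip in N (left out, the last holds). Time passes only in rows, so rows that do not move let the fingers close, or fill a call up. It gives the time, the measured TCP pose, the force, the opening and the grip force at its end, in the units of the state.
- arm.observe(): the state, without advancing time (a new reading comes with each control period).
- arm.capture(name): name is "side" or "top" or "wrist"; returns (picture, depth): 420x560x3 uint8, blue, green, red; 420x560 float32, m along the optical axis (not along the pixel's ray), 0 where there is no reading.
- arm.camera_info(name): a dict with "camera_matrix" (3x3 intrinsics, pixels), "rvec" (rotation vector, rad) and "tvec" (3), from world to camera coordinates, as OpenCV has them. Camera axes: x right, y down, z forward; pixel columns grow to the right and rows downward; lengths in m; the calibration is good to about 2 mm. The wrist camera is an equidistant fisheye: a pixel r from the principal point sees the ray r / f radians off the axis. A picture is of the moment at which its call begins: read the wrist's pose just before it. camera_info takes no time and is no camera call; for the wrist camera it gives the pose at the moment of the call.
- arm.finish_job(): hands the job in; it is judged then, once.
The state is a dict: "time": time; "joint_positions": joint angles; "qd": joint speeds; "joint_torque": joint torques, N m; "ee_pos": TCP position; "orientation": TCP orientation; "wrist_force": force on the tool from outside, world axes, zero at the start; "torque": the same for the moment, N m; "opening": opening from 0.0 (shut) to 1.0 (fully open); "grasp_force": force on a finger pad.
Only numpy, scipy, OpenCV 4.12 (cv2) and the standard library are available. Lean on these libraries where they do the work, as an engineer would, in place of code of your own. Each camera call takes 0.05 s, during which the arm holds its last target. There are 200 camera calls.

## Working session

There is one attempt and no reset: what is moved stays moved. The work goes in short steps, Python scripts to look and compute and a tool call to move; the robot and the scene stay as the last step left them, time stands still between calls to the robot, and variables do not carry over. Pictures are saved under pics/ and viewed, at most 14 in all, crops included, and the job is handed in when it is done.

Besides the shell and the picture viewer there is one more tool, called after ">>>" as a command line: name --argument value ..., lists and objects as JSON in quotes. step_arm: Moves the arm, as the interface text tells. Its arguments: {"type":"object","properties":{"series":{"type":"array"},"squeeze":{"type":"number"}},"required":["series"]}

```bash
mkdir -p pics
python3 - <<'E'
from bench import arm
import cv2,numpy as np
s=arm.observe();print(s, arm.hold_point_z)
for n in("top","side"):
    p,d=arm.capture(n);cv2.imwrite(f"pics/{n}0.png",p);np.save(f"pics/{n}0.npy",d);print(n,arm.camera_info(n))
E
```

```text
{'time': 0.0, 'joint_positions': array([-1.25146001,  0.61594439, -0.01261861,  1.42495222,  0.00808629,
        1.10340321, -0.04038429]), 'qd': array([-0.0010107 ,  0.00095701,  0.0008015 ,  0.0003923 ,  0.00138735,
        0.00091188, -0.00120049]), 'joint_torque': array([-1.52299835e-04, -4.69219601e+01,  2.59731095e-01, -1.71029967e+01,
        1.00427284e-02,  9.79690638e-03,  1.20161647e-05]), 'ee_pos': array([0.22005852, 0.61077489, 0.23010415]), 'orientation': array([-0.54033957, -3.09433567,  0.00411834]), 'wrist_force': array([ 0.01489634,  0.39324565, -0.15076962]), 'torque': array([-0.03775255, -0.03751307,  0.01876447]), 'grasp_force': 0.0, 'opening': 1.0001517191377076} 0.0187
top {'camera_matrix': array([[497.54447729,   0.        , 278.5197815 ],
       [  0.        , 497.54447729, 215.49875071],
       [  0.        ,   0.        ,   1.        ]]), 'rvec': array([ 2.13153739, -2.13170917,  0.1717723 ]), 'tvec': array([0.00868509, 0.6138453 , 1.26386239])}
side {'camera_matrix': array([[468.905742  ,   0.        , 293.85295324],
       [  0.        , 468.905742  , 205.483827  ],
       [  0.        ,   0.        ,   1.        ]]), 'rvec': array([ 2.41507684, -0.17884695,  0.07816422]), 'tvec': array([-0.57629532,  0.1191989 ,  1.15173643])}
```

View pics/top0.png

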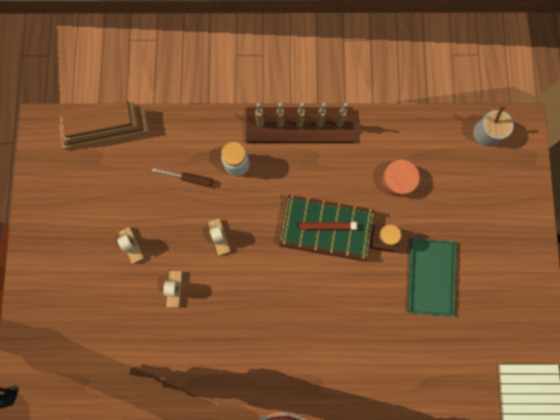

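View pics/side0.png

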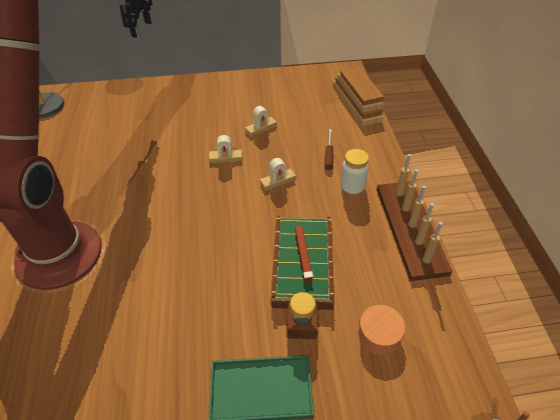

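The top view shows three hammers at px (130,245), (219,236) and (174,288). The rest is at (327,228) with the lever on it from (300,226) to (356,226), the knob is at (390,235) and the tray at (433,277). The side view agrees.

```bash
cat > h.py <<'E'
import cv2,numpy as np
from bench import arm
from scipy.spatial.transform import Rotation as R
def cam(n):
    c=arm.camera_info(n);return c["camera_matrix"],cv2.Rodrigues(c["rvec"])[0],c["tvec"]
def plane(n,uv,z):
    K,Rm,t=cam(n);uv=np.atleast_2d(uv).astype(float)
    r=np.c_[uv,np.ones(len(uv))]@np.linalg.inv(K).T@Rm;o=-Rm.T@t
    return o+r*((z-o[2])/r[:,2])[:,None]
def cloud(n,d):
    K,Rm,t=cam(n);v,u=np.indices(d.shape)
    p=np.stack([(u-K[0,2])/K[0,0]*d,(v-K[1,2])/K[1,1]*d,d],-1)
    return (p-t)@Rm
def rect(P):
    "centre, long, short (mm), long-axis angle deg"
    (c,(w,h),a)=cv2.minAreaRect((P[:,:2]*1000).astype(np.float32))
    if w<h:w,h,a=h,w,a+90
    return np.round(c,1),round(w,1),round(h,1),round((a+90)%180-90,1)
E
python3 - <<'E'
from h import *
p=cv2.imread("pics/top0.png");d=np.load("pics/top0.npy");P=cloud("top",d)
hsv=cv2.cvtColor(p,cv2.COLOR_BGR2HSV)
for u,v,w in[(125,243,'bench'),(130,243,'h'),(219,234,'h'),(136,257,'tail'),(222,249,'tail'),(174,300,'tail'),(320,215,'plate'),(330,226,'lever'),(353,226,'pin'),(390,235,'knob'),(433,277,'tray'),(433,241,'wall'),(401,177,'tin'),(235,153,'jar'),(60,300,'b')]:
    print(w,u,v,hsv[v,u],P[v,u].round(4))
z=P[...,2]
for nm,m in [('tall>35mm',(z>.03)&(d>0)),('tail 10-30',(z>.010)&(z<.03)&(d>0))]:
    n,l,st,c=cv2.connectedComponentsWithStats(m.astype(np.uint8))
    for i in range(1,n):
        if st[i,4]>40 and 150<c[i][1]<330 and 60<c[i][0]<470:print(nm,c[i].round(),st[i,4],rect(P[l==i]),z[l==i].max().round(3))
E
```

```text
bench 125 243 [ 23  60 224] [0.5377 0.4024 0.0799]
h 130 243 [ 19  72 142] [0.5393 0.3939 0.0657]
h 219 234 [ 24  56 226] [0.5608 0.1614 0.0804]
tail 136 257 [ 17 134 202] [0.507  0.3906 0.0176]
tail 222 249 [ 17 132 205] [0.5283 0.1603 0.0193]
tail 174 300 [ 17 133 202] [0.3935 0.285  0.0162]
plate 320 215 [ 32 110 102] [ 0.6168 -0.1018  0.0413]
lever 330 226 [  6 181 134] [ 0.5845 -0.1261  0.0596]
pin 353 226 [ 27  51 228] [ 0.5834 -0.1852  0.0667]
knob 390 235 [ 18 162 222] [ 0.5558 -0.2735  0.0982]
tray 433 277 [ 68 100 102] [ 0.4545 -0.4054  0.0027]
wall 433 241 [65 95 83] [ 0.5501 -0.4064  0.0156]
tin 401 177 [ 10 161 208] [ 0.7178 -0.3186  0.0523]
jar 235 153 [ 17 162 215] [0.767  0.1205 0.1116]
b 60 300 [ 12 163 136] [0.3933 0.5919 0.0051]
tall>35mm [234. 158.] 683 (array([765.3, 125.1]), 68.4, 64.6, -55.5) 0.117
tall>35mm [401. 177.] 970 (array([ 720.7, -321.3]), 94.6, 90.6, -45.6) 0.06
tall>35mm [327. 227.] 4475 (array([ 585.1, -118.7]), 234.8, 137.9, 79.8) 0.072
tall>35mm [386. 237.] 639 (array([ 558.3, -274.3]), 64.8, 64.1, 80.2) 0.107
tall>35mm [217. 235.] 188 (array([56
[... 159 characters left out ...]
), 39.4, 27.7, -4.1) 0.084
tail 10-30 [239. 172.] 44 (array([743.8, 120.9]), 62.9, 21.3, -77.6) 0.03
tail 10-30 [191. 178.] 341 (array([730.3, 275.8]), 170.2, 25.6, 77.8) 0.03
tail 10-30 [389. 188.] 54 (array([ 698.1, -296. ]), 79.1, 24.8, 41.9) 0.029
tail 10-30 [220. 237.] 271 (array([563.3, 170.5]), 96.5, 34.1, 18.7) 0.03
tail 10-30 [132. 246.] 291 (array([540.7, 407. ]), 97.8, 34.8, 26.1) 0.03
tail 10-30 [433. 277.] 503 (array([ 455.8, -399.7]), 200.4, 121.8, -4.9) 0.024
tail 10-30 [322. 253.] 44 (array([ 518.9, -106.7]), 69.9, 3.9, 79.9) 0.03
tail 10-30 [350. 257.] 43 (array([ 505.5, -183. ]), 70.4, 4.2, 80.2) 0.03
tail 10-30 [175. 289.] 324 (array([424.2, 286.4]), 95.1, 35.3, -4.5) 0.03
```

Run:
```python
from h import *
p=cv2.imread("pics/top0.png");d=np.load("pics/top0.npy");P=cloud("top",d)
hsv=cv2.cvtColor(p,cv2.COLOR_BGR2HSV);z=P[...,2];H,S,V=cv2.split(hsv)
roi=np.zeros(z.shape,bool);roi[195:262,278:376]=1
m=roi&(z>.052)
n,l,st,c=cv2.connectedComponentsWithStats(m.astype(np.uint8))
for i in range(1,n):
    if st[i,4]>20:print('high',c[i].round(),st[i,4],rect(P[l==i]))
lev=roi&(z>.053);
# rest frame
a=np.radians(79.8);y=np.array([np.cos(a),np.sin(a)]);x=np.array([y[1],-y[0]]);c0=np.array([.5851,-.1187])
q=P[...,:2]-c0;qx=q@x*1000;qy=q@y*1000
sel=roi&(z>.036)&(z<.048)&(abs(qx)<50)&(V>125)&(H>15)
h,e=np.histogram(qy[sel],bins=np.arange(-120,121,2));print([(int(a),int(b)) for a,b in zip(e,h) if b>2])
k=(H>10)&(H<25)&(V>140)&(z>.092);k[:,:375]=0;k[:,410:]=0;k[:220]=0;k[255:]=0
print('knob',rect(P[k]),P[k].mean(0), cv2.minEnclosingCircle((P[k][:,:2]*1000).astype(np.float32)))
big=cv2.resize(p[185:265,270:410],None,fx=5,fy=5,interpolation=cv2.INTER_CUBIC);cv2.imwrite("pics/c1.png",big)
```

```text
high [328. 225.] 452 (array([ 586.1, -119.6]), 149.0, 19.2, 89.9)
[(-106, 4), (-64, 3)]
knob (array([ 493.8, -142.7]), 344.2, 50.4, -63.9) [ 0.55677676 -0.27204025  0.10686904] ((484.70672607421875, -147.0188446044922), 172.63787841796875)
```

View pics/c1.png

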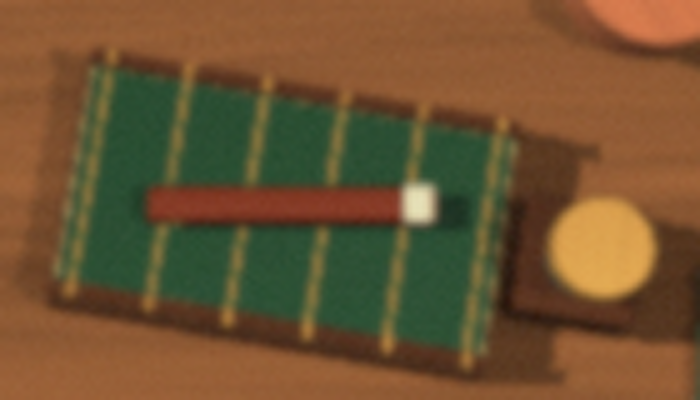

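Crop: six brass lines run from (110,60)-(70,288) at the far end to (502,122)-(467,357) next to the knob. The lever lies over them and its pin end is towards the knob.

Run:
```python
from h import *
T=np.array([(110,60),(187,70),(267,82),(345,95),(424,108),(502,122)])/5+[270,185]-.4
B=np.array([(70,288),(150,302),(228,320),(307,330),(387,343),(467,357)])/5+[270,185]-.4
t=plane("top",T,.05);b=plane("top",B,.05);m=(t+b)/2
print((m*1000).round(1));d=m[0]-m[-1];print(np.linalg.norm(d),np.degrees(np.arctan2(d[1],d[0])),m.mean(0))
v=(t-b).mean(0);print(np.degrees(np.arctan2(v[1],v[0])))
print(plane("top",[(390.2,234.3)],.1))
a=np.radians(79.8);y=np.array([np.cos(a),np.sin(a)])
for i in range(5):print(i,(np.array([.5851,-.1187])+y*.042*(i-2)).round(4))
print(R.from_rotvec(arm.observe()["orientation"]).as_matrix().round(4))
```

```text
[[ 604.1  -15.4   50. ]
 [ 597.6  -56.9   50. ]
 [ 589.6  -98.4   50. ]
 [ 583.5 -139.7   50. ]
 [ 576.6 -181.4   50. ]
 [ 569.1 -222.7   50. ]]
0.2101846733827011 80.42619417087855 [ 0.58675469 -0.1190859   0.05      ]
-9.933866194235582
[[ 0.55735165 -0.27364439  0.1       ]]
0 [ 0.5702 -0.2014]
1 [ 0.5777 -0.16  ]
2 [ 0.5851 -0.1187]
3 [ 0.5925 -0.0774]
4 [ 0.6   -0.036]
[[-9.408e-01  3.389e-01 -8.000e-04]
 [ 3.389e-01  9.408e-01 -2.200e-03]
 [-0.000e+00 -2.300e-03 -1.000e+00]]
```

>>> step_arm --series '[[5,[0,0,0],8.78],[5,[0,0,0],8.78],[5,[0,0,0],8.78],[5,[0,0,0],8.78],[5,[0,0,0],8.78],[5,[0,0,0],8.78],[5,[0,0,0],8.78],[5,[0,0,0],8.78]]' --squeeze 25

```text
time: 1.1
ee_pos: [0.22, 0.6111, 0.2306]
orientation: [2.228, 2.215, -0.002]
wrist_force: [-0.2, -0.8, -0.0]
opening: 0.585
grasp_force: 0.0
```

>>> step_arm --series '[[5,[-4.57,2.29,0],0],[5,[-4.57,2.29,0],0],[5,[-4.57,2.29,0],0],[5,[-4.57,2.29,0],0],[5,[-4.57,2.29,0],0],[5,[-4.57,2.29,0],0],[5,[-4.57,2.29,0],0],[5,[-4.57,2.29,0],0]]'

```text
time: 2.1
ee_pos: [0.4035, 0.2442, 0.2311]
orientation: [-2.222, -2.221, 0.001]
wrist_force: [0.3, -0.4, 0.1]
opening: 0.584
grasp_force: 0.0
```

>>> step_arm --series '[[5,[-4.57,2.29,0],0],[5,[-4.57,2.29,0],0],[5,[-4.57,2.29,0],0],[5,[-4.57,2.29,0],0],[5,[-4.57,2.29,0],0],[5,[-4.57,2.29,0],0],[5,[-4.57,2.29,0],0],[5,[-4.57,2.29,0],0]]'

```text
time: 3.1
ee_pos: [0.5864, -0.1211, 0.2308]
orientation: [-2.221, -2.22, 0.0]
wrist_force: [1.0, 0.6, 0.4]
opening: 0.587
grasp_force: 0.0
```

>>> step_arm --series '[[5,[0,0,4],0],[5,[0,0,4],0],[5,[0,0,4],0],[5,[0,0,3],0],[5,[0,0,2],0],[5,[0,0,1],0],[5,[0,0,0.4],0],[5,[0,0,0],0]]'

```text
time: 4.1
ee_pos: [0.5864, -0.1201, 0.0477]
orientation: [2.222, 2.22, 0.001]
wrist_force: [0.5, 0.2, 1.0]
opening: 0.584
grasp_force: 0.0
```

>>> step_arm --series '[[1,[0,0,0],0],[1,[0,0,0],0],[1,[0,0,0],0],[1,[0,0,0],0],[1,[0,0,0],0],[1,[0,0,0],0],[1,[0,0,0],0],[1,[0,0,0],0]]'

```text
time: 5.1
ee_pos: [0.5866, -0.1202, 0.0482]
orientation: [2.222, 2.22, 0.001]
wrist_force: [0.0, 0.1, 6.0]
opening: 0.201
grasp_force: 27.6
```

>>> step_arm --series '[[1,[0,0,-2],0],[1,[0,0,-5],0],[1,[0,0,-5],0],[1,[-4,-1.86,0],0],[1,[-5,-2.32,0],0],[1,[-5,-2.32,0],0],[1,[-5,-2.32,0],0],[1,[-5,-2.32,0],0]]'

```text
time: 6.1
ee_pos: [0.4733, -0.361, 0.1667]
orientation: [-2.221, -2.22, 0.0]
wrist_force: [0.1, -0.4, 0.0]
opening: 0.203
grasp_force: 26.9
```

>>> step_arm --series '[[1,[-4,-1.86,0],10.6],[1,[0,0,0],10.6],[1,[0,0,0],10.6],[1,[0,0,0],10.6],[1,[0,0,0],10.6],[1,[0,0,0],10.6],[1,[0,0,0],10.6],[1,[0,0,0],10.6]]'

```text
time: 7.1
ee_pos: [0.4556, -0.3993, 0.1666]
orientation: [-3.138, -0.132, 0.002]
wrist_force: [-1.1, -0.5, -1.2]
opening: 0.202
grasp_force: 26.9
```

>>> step_arm --series '[[1,[0,0,2],10],[1,[0,0,4],0],[1,[0,0,4],0],[1,[0,0,3],0],[1,[0,0,1.5],0],[1,[0,0,0.6],0],[1,[0,0,0.2],0],[1,[0,0,0],0]]'

```text
time: 8.1
ee_pos: [0.4562, -0.4005, 0.0153]
orientation: [3.138, -0.133, 0.002]
wrist_force: [-0.6, 0.7, 0.3]
opening: 0.202
grasp_force: 26.9
```

Run:
```python
from h import *
p,d=arm.capture("side");cv2.imwrite("pics/s1.png",p[300:420,180:360]);print(arm.observe()["ee_pos"])
```

```text
[ 0.45622278 -0.400427    0.01529127]
```

View pics/s1.png

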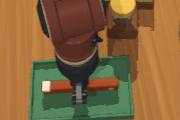

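The crop shows the lever held centred and parallel inside the tray, from (45,88) to (118,86). I'll lower it 3 mm and release.

>>> step_arm --series '[[1,[0,0,0.2],0],[1,[0,0,0.1],0],[4,[0,0,0],0],[4,[0,0,0],0],[4,[0,0,0],0],[4,[0,0,-3],0],[5,[0,0,-6],0],[7,[0,0,-6],0]]'

```text
time: 9.15
ee_pos: [0.4556, -0.3997, 0.1627]
orientation: [-3.139, 0.133, 0.002]
wrist_force: [1.5, -0.8, 1.0]
opening: 0.776
grasp_force: 0.0
```

>>> step_arm --series '[[7,[0,0,0],-10.6],[7,[0,0,0],-10.6],[7,[0,0,0],-10.6],[7,[0,0,0],-10.6],[7,[0,0,0],-10.6],[7,[0,0,0],-10.6],[7,[0,0,0],-10.6],[7,[0,0,0],-10.6]]'

```text
time: 10.15
ee_pos: [0.4554, -0.4, 0.1613]
orientation: [-2.402, -2.025, 0.001]
wrist_force: [-0.4, -0.5, -0.0]
opening: 0.826
grasp_force: 0.0
```

```bash
cat >> h.py <<'E'
def goto(x,y,yaw,z=None):
    "shift (cm) in present tool axes to x,y ; twist deg to bring tool y axis to yaw (mod 180)"
    s=arm.observe();M=R.from_rotvec(s["orientation"]).as_matrix();p=s["ee_pos"]
    d=np.array([x,y,p[2] if z is None else z])-p
    a=np.degrees(np.arctan2(M[1,1],M[0,1]));tw=(a-yaw+90)%180-90
    print("pos",p.round(4),"yaw",a.round(2),"shift now",(M.T@d*100).round(2),"twist",round(tw,2))
    b=np.radians(a-tw);print(" shift after twist",(100*np.array([-d[0]*np.sin(b)+d[1]*np.cos(b),d[0]*np.cos(b)+d[1]*np.sin(b)])).round(2))
def scan():
    p,d=arm.capture("top");P=cloud("top",d);z=P[...,2];out=[]
    for nm,lo,hi,A in[("head",.03,.13,90),("tail",.010,.03,150)]:
        n,l,st,c=cv2.connectedComponentsWithStats(((z>lo)&(z<hi)&(d>0)).astype(np.uint8))
        for i in range(1,n):
            if st[i,4]>A and 150<c[i][1]<340 and 40<c[i][0]<470:print(nm,c[i].round(),st[i,4],rect(P[l==i]),z[l==i].max().round(3))
    return p,d,P
E
python3 - <<'E'
from h import *
p,d,P=scan()
z=P[...,2];H,S,V=cv2.split(cv2.cvtColor(p,cv2.COLOR_BGR2HSV))
m=(((H<10)|(H>170))&(S>150)&(z>.015)&(z<.05)&(P[...,1]<-.3)&(P[...,0]<.53)&(P[...,0]>.39))
print('lever',rect(P[m]) if m.sum()>5 else m.sum(), np.median(z[m]))
goto(.563,.170,18.7)
E
```

```text
head [234. 158.] 686 (array([765.7, 125. ]), 68.3, 65.4, -77.5) 0.117
head [401. 177.] 972 (array([ 719.9, -320.5]), 93.9, 90.5, -45.5) 0.058
head [327. 227.] 4478 (array([ 584.7, -118.5]), 234.6, 137.9, 79.8) 0.058
head [386. 237.] 637 (array([ 557.4, -274.2]), 65.4, 63.0, 79.9) 0.107
head [217. 235.] 189 (array([562.8, 170.1]), 40.5, 26.4, 18.5) 0.086
head [126. 243.] 234 (array([539.9, 406.6]), 39.8, 27.0, 27.3) 0.087
head [171. 288.] 216 (array([424. , 286.5]), 39.5, 27.2, -4.4) 0.083
tail [191. 178.] 343 (array([731.5, 275.9]), 170.5, 25.7, 76.6) 0.03
tail [220. 237.] 269 (array([563.2, 170.4]), 96.3, 34.2, 18.2) 0.028
tail [132. 246.] 298 (array([541. , 406.8]), 96.6, 34.8, 26.4) 0.03
tail [420. 268.] 311 (array([ 455.6, -399. ]), 199.7, 121.3, -5.3) 0.023
tail [432. 277.] 442 (array([ 454. , -398.3]), 147.9, 25.1, -2.7) 0.03
tail [175. 289.] 323 (array([424.4, 286.2]), 95.2, 35.7, -3.2) 0.03
lever (array([ 463.9, -398.1]), 126.5, 17.9, -4.9) 0.02608001953689923
pos [ 0.4553 -0.4002  0.1615] yaw -9.54 shift now [ 5.802e+01  1.170e+00 -1.000e-02] twist -28.24
 shift after twist [50.56 28.48]
```

>>> step_arm --series '[[7,[5.8,0.12,0],0],[7,[5.8,0.12,0],0],[7,[5.8,0.12,0],0],[7,[5.8,0.12,0],0],[7,[5.8,0.12,0],0],[7,[5.8,0.12,0],0],[7,[5.8,0.12,0],0],[7,[5.8,0.12,0],0]]'

```text
time: 11.2
ee_pos: [0.5465, 0.057, 0.1616]
orientation: [2.41, 2.014, 0.001]
wrist_force: [1.3, -0.5, 0.4]
opening: 0.823
grasp_force: 0.0
```

>>> step_arm --series '[[7,[5.8,0.12,0],0],[7,[5.8,0.12,0],0],[7,[0,0,0],-9.4],[7,[0,0,0],-9.4],[7,[0,0,0],-9.4],[7,[0,0,2],0],[7,[0,0,2],0],[7,[0,0,0],0]]'

```text
time: 12.2
ee_pos: [0.5675, 0.1686, 0.1199]
orientation: [-1.845, -2.54, 0.005]
wrist_force: [0.9, -0.6, -0.0]
opening: 0.819
grasp_force: 0.0
```

Run:
```python
from h import *
goto(.563,.1705,18.5,.026)
```

```text
pos [0.5675 0.1686 0.1199] yaw 18.02 shift now [ 0.32 -0.33  9.39] twist -0.48
 shift after twist [ 0.32 -0.37]
```

>>> step_arm --series '[[7,[0.32,-0.35,0],-0.5],[7,[0,0,3],0],[7,[0,0,3],0],[7,[0,0,2],0],[7,[0,0,1],0],[7,[0,0,0.4],0],[7,[0,0,0],0],[3,[0,0,0],0]]'

```text
time: 13.2
ee_pos: [0.5651, 0.1712, 0.0282]
orientation: [1.832, 2.551, 0.002]
wrist_force: [-0.8, -0.4, 1.6]
opening: 0.622
grasp_force: 0.0
```

>>> step_arm --series '[[3,[0,0,0],0],[3,[0,0,0],0],[3,[0,0,0],0],[3,[0,0,0],0],[3,[0,0,0],0],[3,[0,0,-1],0],[3,[0,0,-2],0],[3,[0,0,0],0]]'

```text
time: 14.2
ee_pos: [0.5656, 0.1712, 0.0586]
orientation: [1.831, 2.55, 0.004]
wrist_force: [0.2, 0.1, -1.2]
opening: 0.467
grasp_force: 26.4
```

Run:
```python
from h import *
goto(.5714,-.2017,-10,.16)
```

```text
pos [0.5656 0.1712 0.0586] yaw 18.65 shift now [-35.53 -11.34 -10.17] twist 28.65
 shift after twist [-36.63   7.05]
```

>>> step_arm --series '[[3,[0,0,-3.4],9.55],[3,[0,0,-3.4],9.55],[3,[0,0,-3.4],9.55],[3,[-5.23,1.01,0],0],[3,[-5.23,1.01,0],0],[3,[-5.23,1.01,0],0],[3,[-5.23,1.01,0],0],[3,[-5.23,1.01,0],0]]'

```text
time: 15.2
ee_pos: [0.5682, -0.0966, 0.1584]
orientation: [-2.405, -2.019, 0.001]
wrist_force: [1.4, 0.4, -0.9]
opening: 0.468
grasp_force: 26.4
```

>>> step_arm --series '[[3,[-5.23,1.01,0],0],[3,[-5.23,1.01,0],0],[3,[0,0,2],0],[3,[0,0,2],0],[3,[0,0,1],0],[3,[0,0,0],0],[3,[0,0,0],0],[3,[0,0,0],0]]'

```text
time: 16.2
ee_pos: [0.5711, -0.2019, 0.1102]
orientation: [2.405, 2.019, 0.001]
wrist_force: [-0.6, 0.1, -0.5]
opening: 0.466
grasp_force: 26.4
```

Run:
```python
from h import *
goto(.5714,-.2017,-10,.072)
p,d=arm.capture("side");cv2.imwrite("pics/s2.png",cv2.resize(p[150:360,220:400],None,fx=2,fy=2))
```

```text
pos [ 0.5711 -0.2019  0.1102] yaw -9.99 shift now [0.03 0.02 3.82] twist 0.01
 shift after twist [0.03 0.03]
```

View pics/s2.png

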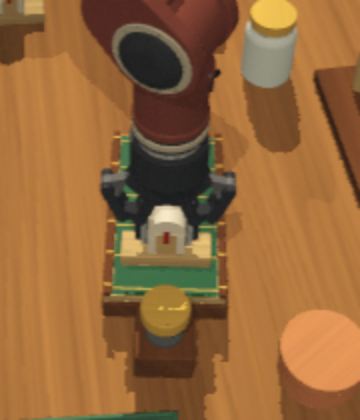

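The hammer is held level and square above station 0, with its tail at (165,250) in the crop. I'll lower it.

>>> step_arm --series '[[3,[0,0,2],0],[3,[0,0,1],0],[3,[0,0,0.5],0],[3,[0,0,0.2],0],[3,[0,0,0.1],0],[3,[0,0,0.1],0],[3,[0,0,0],0],[3,[0,0,0],0]]'

```text
time: 17.25
ee_pos: [0.5707, -0.2018, 0.0705]
orientation: [2.406, 2.019, 0.0]
wrist_force: [-0.0, -0.3, -1.2]
opening: 0.465
grasp_force: 26.4
```

>>> step_arm --series '[[3,[0,0,0.1],0],[3,[0,0,0.1],0],[4.4,[0,0,0],0],[5.5,[0,0,0],0],[6.5,[0,0,0],0],[6.5,[0,0,0],0],[6.5,[0,0,-3],0],[6.5,[0,0,-5],0]]'

```text
time: 18.25
ee_pos: [0.5693, -0.201, 0.1473]
orientation: [-2.403, -2.017, 0.004]
wrist_force: [1.1, -0.3, 1.1]
opening: 0.762
grasp_force: 0.0
```

Run:
```python
from h import *
goto(.541,.4067,26.4,.16)
```

```text
pos [ 0.5693 -0.201   0.1473] yaw -10.0 shift now [ 59.36 -13.35  -1.16] twist -36.4
 shift after twist [55.69 24.49]
```

>>> step_arm --series '[[6.5,[0,0,-2],0],[6.5,[5.94,-1.34,0],0],[6.5,[5.94,-1.34,0],0],[6.5,[5.94,-1.34,0],0],[6.5,[5.94,-1.34,0],0],[6.5,[5.94,-1.34,0],0],[6.5,[5.94,-1.34,0],0],[6.5,[5.94,-1.34,0],0]]'

```text
time: 19.25
ee_pos: [0.5502, 0.226, 0.1684]
orientation: [2.406, 2.019, 0.001]
wrist_force: [1.1, -0.0, 0.3]
opening: 0.764
grasp_force: 0.0
```

>>> step_arm --series '[[7,[5.94,-1.34,0],0],[7,[5.94,-1.34,0],0],[7,[5.94,-1.34,0],0],[7,[0,0,1],-9.1],[7,[0,0,1],-9.1],[7,[0,0,1],-9.1],[7,[0,0,1],-9.1],[7,[0,0,0],0]]'

```text
time: 20.25
ee_pos: [0.5412, 0.4059, 0.1273]
orientation: [-1.658, -2.667, 0.003]
wrist_force: [-0.1, 0.7, -0.2]
opening: 0.817
grasp_force: 0.0
```

Run:
```python
from h import *
p,d,P=scan();cv2.imwrite("pics/t2.png",p)
goto(.541,.4067,26.4,.026)
```

```text
head [234. 158.] 676 (array([766. , 124.9]), 68.2, 64.9, -32.3) 0.117
head [401. 177.] 972 (array([ 720.4, -321. ]), 93.3, 90.5, -45.6) 0.057
head [327. 227.] 4476 (array([ 585.2, -118.6]), 234.6, 138.4, 79.7) 0.124
head [386. 237.] 639 (array([ 558.1, -274.2]), 65.1, 63.9, 79.8) 0.106
head [127. 243.] 222 (array([540.5, 406.6]), 40.4, 27.1, 27.9) 0.084
head [171. 288.] 216 (array([424. , 285.7]), 39.4, 27.3, -4.5) 0.084
tail [191. 178.] 339 (array([730. , 276.1]), 170.0, 25.9, 77.5) 0.03
tail [132. 246.] 290 (array([540.4, 407.3]), 96.4, 35.1, 26.3) 0.03
tail [433. 277.] 491 (array([ 455.8, -400. ]), 200.4, 122.0, -4.9) 0.024
tail [432. 277.] 448 (array([ 455.9, -400. ]), 152.1, 24.5, -4.4) 0.03
tail [175. 288.] 321 (array([424.4, 286.2]), 95.1, 35.1, -3.2) 0.03
pos [0.5416 0.4062 0.128 ] yaw 26.23 shift now [ 0.07 -0.03 10.2 ] twist -0.17
 shift after twist [ 0.07 -0.04]
```

>>> step_arm --series '[[7,[0.07,-0.03,3],0],[7,[0,0,3],0],[7,[0,0,2.5],0],[7,[0,0,1.2],0],[7,[0,0,0.5],0],[7,[0,0,0],0],[3,[0,0,0],0],[3,[0,0,0],0]]'

```text
time: 21.3
ee_pos: [0.5418, 0.4074, 0.0275]
orientation: [1.655, 2.669, 0.003]
wrist_force: [-0.0, -0.3, -1.0]
opening: 0.462
grasp_force: 26.4
```

>>> step_arm --series '[[3,[0,0,0],0],[3,[0,0,0],0],[3,[0,0,0],0],[3,[0,0,0],0],[3,[0,0,0],0],[3,[0,0,-1],0],[3,[0,0,-2],0],[3,[0,0,0],0]]'

```text
time: 22.3
ee_pos: [0.5427, 0.4078, 0.0588]
orientation: [1.654, 2.668, 0.007]
wrist_force: [-0.0, 0.0, -1.2]
opening: 0.463
grasp_force: 26.5
```

```bash
cat >> h.py <<'E'
def rest():
    "heads standing on the rest, in rest axes (mm): x, y-station index"
    p,d=arm.capture("top");P=cloud("top",d);z=P[...,2]
    a=np.radians(80);y=np.array([np.cos(a),np.sin(a)]);x=np.array([y[1],-y[0]])
    for nm,lo,hi in[("head",.075,.13),("tail",.052,.07)]:
        n,l,st,c=cv2.connectedComponentsWithStats(((z>lo)&(z<hi)&(abs(P[...,0]-.586)<.1)&(P[...,1]>-.23)&(P[...,1]<.01)).astype(np.uint8))
        for i in range(1,n):
            if st[i,4]>25:
                r=rect(P[l==i]);q=r[0]/1000-[.586,-.119]
                print(nm,st[i,4],r,"rest x",(q@x*1000).round(1),"station",(q@y/.042+2).round(2),z[l==i].max().round(3))
    return p
E
python3 - <<'E'
from h import *
rest()
goto(.5787,-.1604,-10,.16)
E
```

```text
head 209 (array([ 569.8, -201.3]), 39.4, 26.8, -9.6) rest x -1.7 station 0.0 0.126
tail 289 (array([ 570.1, -201.6]), 96.7, 34.3, -9.7) rest x -1.3 station -0.0 0.068
pos [0.5419 0.4074 0.0577] yaw 26.4 shift now [-52.49 -21.92 -10.31] twist 36.4
 shift after twist [-55.28  13.49]
```

>>> step_arm --series '[[3,[0,0,-2.55],9.1],[3,[0,0,-2.55],9.1],[3,[0,0,-2.55],9.1],[3,[0,0,-2.55],9.1],[3,[-5.53,1.35,0],0],[3,[-5.53,1.35,0],0],[3,[-5.53,1.35,0],0],[3,[-5.53,1.35,0],0]]'

```text
time: 23.35
ee_pos: [0.5555, 0.178, 0.158]
orientation: [-2.406, -2.02, 0.001]
wrist_force: [0.8, 0.2, -1.5]
opening: 0.465
grasp_force: 26.5
```

>>> step_arm --series '[[3,[-5.53,1.35,0],0],[3,[-5.53,1.35,0],0],[3,[-5.53,1.35,0],0],[3,[-5.53,1.35,0],0],[3,[-5.53,1.35,0],0],[3,[-5.53,1.35,0],0],[3,[0,0,0],0],[3,[0,0,0],0]]'

```text
time: 24.35
ee_pos: [0.5777, -0.1604, 0.1577]
orientation: [-2.405, -2.018, -0.0]
wrist_force: [0.2, 1.4, -0.6]
opening: 0.466
grasp_force: 26.4
```

Run:
```python
from h import *
goto(.5787,-.1604,-10,.071)
p,d=arm.capture("side");cv2.imwrite("pics/s3.png",cv2.resize(p[100:360,200:400],None,fx=2,fy=2))
```

```text
pos [ 0.5777 -0.1604  0.1577] yaw -10.02 shift now [0.01 0.11 8.67] twist -0.02
 shift after twist [0.02 0.1 ]
```

View pics/s3.png

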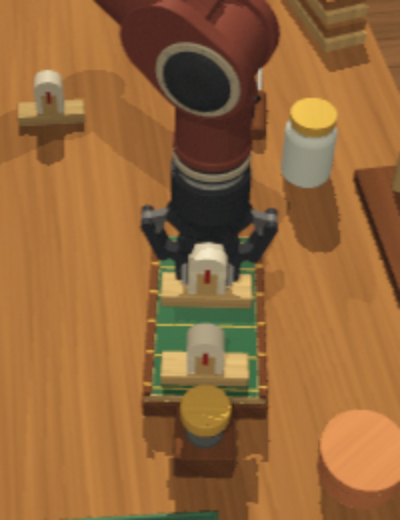

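Hammer 0 stands square on its station at (205,360). The second hammer is held level above station 1, and the third still stands on the bench at (48,100).

>>> step_arm --series '[[3,[0,0.05,3],0],[3,[0,0,3],0],[3,[0,0,1.5],0],[3,[0,0,0.7],0],[3,[0,0,0.3],0],[3,[0,0,0.1],0],[3,[0,0,0],0],[3,[0,0,0],0]]'

```text
time: 25.4
ee_pos: [0.5788, -0.1613, 0.0728]
orientation: [2.406, 2.019, 0.001]
wrist_force: [0.5, 0.2, -1.5]
opening: 0.466
grasp_force: 26.4
```

>>> step_arm --series '[[3,[0,0,0.2],0],[3,[0,0,0.15],0],[3,[0,0,0],0],[4.4,[0,0,0],0],[5.5,[0,0,0],0],[6.5,[0,0,0],0],[6.5,[0,0,-3],0],[6.5,[0,0,-6],0]]'

```text
time: 26.4
ee_pos: [0.5769, -0.1602, 0.1572]
orientation: [-2.402, -2.016, 0.006]
wrist_force: [0.3, -0.7, 0.2]
opening: 0.764
grasp_force: 0.0
```

Run:
```python
from h import *
goto(.4242,.2862,-4,.16)
```

```text
pos [ 0.5769 -0.1602  0.1572] yaw -9.99 shift now [ 41.31 -22.79  -0.11] twist -5.99
 shift after twist [ 43.46 -18.35]
```

>>> step_arm --series '[[7,[5.16,-2.85,-1],0],[7,[5.16,-2.85,0],0],[7,[5.16,-2.85,0],0],[7,[5.16,-2.85,0],0],[7,[5.16,-2.85,0],0],[7,[5.16,-2.85,0],0],[7,[5.16,-2.85,0],0],[7,[5.16,-2.85,0],0]]'

```text
time: 27.4
ee_pos: [0.4251, 0.2868, 0.169]
orientation: [2.407, 2.019, 0.001]
wrist_force: [0.4, 0.2, -0.0]
opening: 0.821
grasp_force: 0.0
```

>>> step_arm --series '[[7,[0,0,2],-6],[7,[0,0,2],0],[7,[0,0,0],0],[7,[0,0,0],0],[7,[0,0,0],0],[7,[0,0,0],0],[7,[0,0,0],0],[7,[0,0,0],0]]'

```text
time: 28.4
ee_pos: [0.4257, 0.285, 0.1289]
orientation: [-2.298, -2.142, -0.0]
wrist_force: [0.3, 0.4, 0.0]
opening: 0.825
grasp_force: 0.0
```

Run:
```python
from h import *
scan();rest()
goto(.4242,.2862,-4,.026)
```

```text
head [234. 158.] 684 (array([765.5, 126.2]), 68.1, 65.3, 75.6) 0.116
head [401. 177.] 971 (array([ 720.2, -320.8]), 93.3, 90.5, -44.9) 0.057
head [327. 227.] 4461 (array([ 585. , -118.7]), 234.7, 138.3, 79.8) 0.126
head [386. 237.] 636 (array([ 558.2, -274.2]), 64.9, 64.3, 79.7) 0.106
head [172. 288.] 169 (array([424. , 285.6]), 39.1, 27.7, -6.4) 0.083
tail [191. 178.] 336 (array([731.8, 275.8]), 169.7, 25.6, 75.8) 0.03
tail [432. 277.] 493 (array([ 455.7, -399.9]), 200.2, 121.9, -4.9) 0.023
tail [432. 277.] 439 (array([ 453.9, -400.7]), 148.2, 26.3, -5.5) 0.03
tail [175. 289.] 319 (array([424.4, 287. ]), 94.9, 35.8, -3.0) 0.03
head 200 (array([ 578.2, -159.7]), 40.5, 25.9, -8.7) rest x -0.6 station 1.01 0.125
head 211 (array([ 569.6, -201.2]), 40.1, 27.0, -9.3) rest x -1.9 station 0.0 0.126
tail 288 (array([ 578.4, -160. ]), 96.3, 34.3, -10.2) rest x -0.4 station 1.01 0.069
tail 293 (array([ 570. , -201.6]), 95.8, 34.8, -10.6) rest x -1.4 station -0.0 0.07
pos [0.4257 0.285  0.1288] yaw -4.0 shift now [ 0.11 -0.16 10.28] twist -0.0
 shift after twist [ 0.11 -0.16]
```

>>> step_arm --series '[[7,[0.1,-0.15,3],0],[7,[0,0,3],0],[7,[0,0,2.5],0],[7,[0,0,1.2],0],[7,[0,0,0.5],0],[7,[0,0,0],0],[3,[0,0,0],0],[3,[0,0,0],0]]'

```text
time: 29.5
ee_pos: [0.4249, 0.2864, 0.0276]
orientation: [2.297, 2.142, 0.003]
wrist_force: [0.0, 1.0, -0.4]
opening: 0.466
grasp_force: 26.4
```

>>> step_arm --series '[[3,[0,0,0],0],[3,[0,0,0],0],[3,[0,0,0],0],[3,[0,0,0],0],[3,[0,0,0],0],[3,[0,0,-1],0],[3,[0,0,-2],0],[3,[0,0,0],0]]'

```text
time: 30.5
ee_pos: [0.425, 0.2865, 0.0579]
orientation: [2.297, 2.142, 0.004]
wrist_force: [0.6, -0.0, -0.5]
opening: 0.467
grasp_force: 26.5
```

Run:
```python
from h import *
goto(.5855,-.119,-10,.16)
```

```text
pos [0.425  0.2865 0.0579] yaw -3.99 shift now [-39.32  18.86 -10.22] twist 6.01
 shift after twist [-37.14  22.85]
```

>>> step_arm --series '[[3,[0,0,-3.4],3],[3,[0,0,-3.4],3],[3,[0,0,-3.4],0],[3,[-4.64,2.86,0],0],[3,[-4.64,2.86,0],0],[3,[-4.64,2.86,0],0],[3,[-4.64,2.86,0],0],[3,[-4.64,2.86,0],0]]'

```text
time: 31.5
ee_pos: [0.5247, 0.0314, 0.158]
orientation: [-2.405, -2.019, 0.002]
wrist_force: [0.5, -0.5, -0.7]
opening: 0.463
grasp_force: 26.5
```

>>> step_arm --series '[[3,[-4.64,2.86,0],0],[3,[-4.64,2.86,0],0],[3,[-4.64,2.86,0],0],[3,[0,0,2],0],[3,[0,0,1],0],[3,[0,0,0],0],[3,[0,0,0],0],[3,[0,0,0],0]]'

```text
time: 32.5
ee_pos: [0.5856, -0.1187, 0.1295]
orientation: [2.405, 2.02, 0.001]
wrist_force: [-0.6, 0.3, 0.0]
opening: 0.467
grasp_force: 26.4
```

Run:
```python
from h import *
goto(.5855,-.119,-10,.0695)
p,d=arm.capture("side");cv2.imwrite("pics/s4.png",cv2.resize(p[100:360,200:400],None,fx=2,fy=2))
```

```text
pos [ 0.5856 -0.1187  0.1295] yaw -9.93 shift now [-0.04 -0.01  6.  ] twist 0.07
 shift after twist [-0.04 -0.  ]
```

View pics/s4.png

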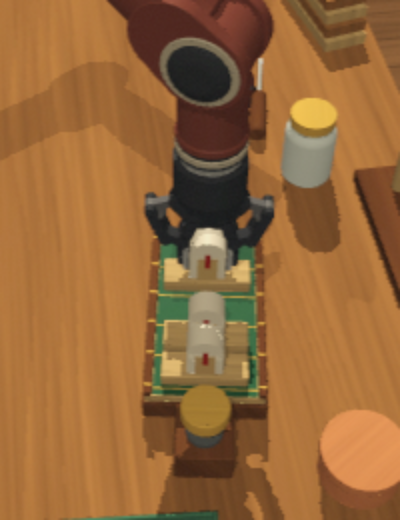

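The third hammer is held level above station 2, at (207,265) in the crop. Stations 0 and 1 are filled, with heads at (205,350) and (207,310). I'll lower this one too.

>>> step_arm --series '[[3,[0,0,3],0],[3,[0,0,1.5],0],[3,[0,0,0.8],0],[3,[0,0,0.4],0],[3,[0,0,0.2],0],[3,[0,0,0.1],0],[3,[0,0,0],0],[3,[0,0,0],0]]'

```text
time: 33.55
ee_pos: [0.5855, -0.1194, 0.0696]
orientation: [2.406, 2.019, 0.001]
wrist_force: [-1.3, 0.0, 4.9]
opening: 0.465
grasp_force: 27.0
```

>>> step_arm --series '[[3,[0,0,0.05],0],[3,[0,0,0],0],[3,[0,0,0],0],[4.4,[0,0,0],0],[5.5,[0,0,0],0],[6.5,[0,0,0],0],[6.5,[0,0,-3],0],[6.5,[0,0,-6],0]]'

```text
time: 34.55
ee_pos: [0.5834, -0.1183, 0.1566]
orientation: [-2.402, -2.016, 0.007]
wrist_force: [1.6, -0.3, -0.5]
opening: 0.763
grasp_force: 0.0
```

Run:
```python
from h import *
goto(.557,-.274,-10,.16)
```

```text
pos [ 0.5834 -0.1183  0.1566] yaw -9.99 shift now [-15.79   0.1   -0.34] twist 0.01
 shift after twist [-15.79   0.11]
```

>>> step_arm --series '[[3,[0,0,-3],0],[2,[0,0,0],0],[0,[-5.26,0.03,0],0],[0,[-5.26,0.03,0],0],[0,[-5.26,0.03,0],0],[0,[0,0,0],0],[0,[0,0,0],0],[0,[0,0,0],0]]'

```text
time: 35.55
ee_pos: [0.5592, -0.2723, 0.1873]
orientation: [-2.402, -2.022, -0.001]
wrist_force: [-0.6, 0.2, -0.1]
opening: -0.001
grasp_force: 0.0
```

Run:
```python
from h import *
p=rest();cv2.imwrite("pics/t3.png",p)
scan()
goto(.557,-.274,-10,.1)
```

```text
head 193 (array([ 584.3, -118.8]), 40.1, 26.5, -9.6) rest x -1.7 station 2.0 0.128
head 204 (array([ 578.2, -159.6]), 40.7, 26.2, -8.7) rest x -0.6 station 1.02 0.125
head 210 (array([ 569.5, -201.4]), 39.6, 27.1, -9.8) rest x -1.9 station -0.0 0.127
tail 282 (array([ 585.3, -118.9]), 96.6, 34.0, -9.5) rest x -0.7 station 2.0 0.069
tail 284 (array([ 578.4, -159.7]), 96.4, 34.4, -9.2) rest x -0.4 station 1.01 0.069
tail 291 (array([ 570.1, -201.1]), 96.1, 34.7, -9.9) rest x -1.4 station 0.01 0.07
head [234. 158.] 686 (array([764.6, 125. ]), 67.9, 63.9, -58.1) 0.118
head [401. 177.] 963 (array([ 719.8, -319.3]), 93.3, 90.2, -41.2) 0.058
head [327. 227.] 4482 (array([ 585.1, -118.2]), 234.4, 138.4, 79.8) 0.128
head [380. 234.] 311 (array([ 560.4, -258.2]), 64.1, 34.8, -14.4) 0.105
tail [191. 178.] 340 (array([731.1, 275.6]), 169.9, 26.2, 77.4) 0.03
tail [442. 289.] 311 (array([ 455.6, -400.2]), 199.8, 121.5, -5.1) 0.023
tail [432. 282.] 364 (array([ 452.3, -401. ]), 145.1, 28.1, -4.1) 0.03
pos [ 0.5593 -0.2728  0.1879] yaw -9.83 shift now [-0.16 -0.2   8.79] twist 0.17
 shift after twist [-0.15 -0.21]
```

View pics/t3.png

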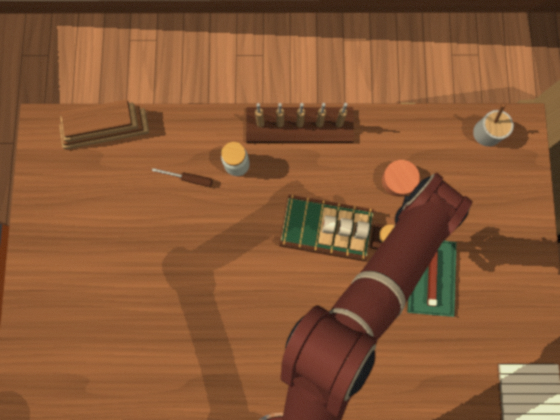

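The view shows three hammers in a neat row on stations 0–2 at (330–362,228), no hammer left on the bench, and the lever in the tray at (433,280). Next I'll press the knob.

>>> step_arm --series '[[0,[-0.15,-0.2,2],0],[0,[0,0,3],0],[0,[0,0,2],0],[0,[0,0,0.8],0],[0,[0,0,0],0],[0,[0,0,0.3],0],[0,[0,0,0.3],0],[0,[0,0,0.3],0]]'

```text
time: 36.65
ee_pos: [0.5566, -0.276, 0.1015]
orientation: [2.406, 2.019, 0.0]
wrist_force: [-0.6, 0.1, -0.0]
opening: -0.003
grasp_force: 0.0
```

>>> step_arm --series '[[0,[0,0,0.3],0],[0,[0,0,0.3],0],[0,[0,0,0.3],0],[0,[0,0,0.3],0],[0,[0,0,0.2],0],[0,[0,0,0.2],0],[0,[0,0,0.1],0],[0,[0,0,0],0]]'

```text
time: 37.65
ee_pos: [0.5566, -0.276, 0.0864]
orientation: [2.406, 2.019, 0.002]
wrist_force: [-2.6, 1.4, 11.5]
opening: 0.003
grasp_force: 5.4
```

>>> step_arm --series '[[0,[0,0,0.2],0],[0,[0,0,0.2],0],[0,[0,0,0.2],0],[0,[0,0,0.2],0],[0,[0,0,0.1],0],[0,[0,0,0],0],[0,[0,0,0],0],[0,[0,0,0],0]]'

```text
time: 38.65
ee_pos: [0.5566, -0.276, 0.0779]
orientation: [2.406, 2.019, 0.002]
wrist_force: [-3.6, 2.7, 13.1]
opening: -0.004
grasp_force: 6.6
```

>>> step_arm --series '[[0,[0,0,0.1],0],[0,[0,0,0.1],0],[0,[0,0,0.1],0],[0,[0,0,0],0],[0,[0,0,0],0],[0,[0,0,0],0],[0,[0,0,0],0],[0,[0,0,0],0]]'

```text
time: 39.65
ee_pos: [0.5566, -0.276, 0.0751]
orientation: [2.406, 2.019, 0.002]
wrist_force: [-4.1, 2.5, 14.5]
opening: -0.002
grasp_force: 7.2
```

Run:
```python
from h import *
p,d=arm.capture("top");P=cloud("top",d);z=P[...,2]
m=(abs(P[...,0]-.6)<.05)&(P[...,1]<-.02)&(P[...,1]>-.09)&(z>.02);print("plate z",np.median(z[m]))
```

```text
plate z 0.05751650713179588
```

>>> step_arm --series '[[0,[0,0,0.05],0],[0,[0,0,0.05],0],[0,[0,0,0],0],[0,[0,0,0],0],[0,[0,0,0],0],[0,[0,0,-0.2],0],[0,[0,0,-0.2],0],[0,[0,0,-0.2],0]]'

```text
time: 40.7
ee_pos: [0.5566, -0.276, 0.0798]
orientation: [2.406, 2.019, 0.002]
wrist_force: [-3.7, 2.1, 12.0]
opening: 0.002
grasp_force: 6.0
```

>>> step_arm --series '[[0,[0,0,-0.3],0],[0,[0,0,-0.3],0],[0,[0,0,-0.3],0],[0,[0,0,-0.3],0],[0,[0,0,-0.3],0],[0,[0,0,-0.3],0],[0,[0,0,-0.3],0],[0,[0,0,-0.3],0]]'

```text
time: 41.7
ee_pos: [0.5566, -0.2761, 0.1018]
orientation: [2.406, 2.019, 0.0]
wrist_force: [-0.1, 0.4, -0.3]
opening: -0.0
grasp_force: 0.0
```

>>> step_arm --series '[[0,[0,0,-1],0],[0,[0,0,-3],0],[0,[0,0,-4],0],[0,[0,0,-3],0],[0,[-3,0,0],0],[0,[0,0,0],0],[0,[0,0,0],0],[0,[0,0,0],0]]'

```text
time: 42.7
ee_pos: [0.5516, -0.304, 0.2108]
orientation: [-2.404, -2.02, -0.001]
wrist_force: [-0.1, -0.2, -0.1]
opening: 0.002
grasp_force: 0.0
```

Run:
```python
from h import *
p=rest()
d=arm.capture("top")[1];P=cloud("top",d);z=P[...,2]
m=(abs(P[...,0]-.6)<.05)&(P[...,1]<-.02)&(P[...,1]>-.09)&(z>.02);print("plate z",np.median(z[m]))
print(arm.observe()["ee_pos"])
```

```text
head 195 (array([ 584.4, -118.8]), 40.2, 26.3, -9.7) rest x -1.6 station 2.0 0.125
head 203 (array([ 577.7, -159.8]), 40.1, 26.4, -10.5) rest x -1.1 station 1.01 0.124
head 212 (array([ 570. , -201.1]), 40.1, 27.2, -9.4) rest x -1.5 station 0.01 0.125
tail 283 (array([ 584.8, -118.8]), 96.5, 34.1, -9.6) rest x -1.2 station 2.0 0.069
tail 288 (array([ 578.1, -159.9]), 96.0, 34.1, -10.1) rest x -0.7 station 1.01 0.069
tail 290 (array([ 570.1, -201.3]), 96.5, 34.3, -9.8) rest x -1.4 station 0.0 0.069
plate z 0.0423686284677273
[ 0.55154699 -0.30439763  0.21097045]
```

```bash
python3 -c "
from bench import arm
print(arm.finish_job())"
```

```text
the job is handed in; nothing more can be done
None
```

The job is handed in, though no verdict came back: the lever is in the tray, all three hammers stand square on stations 0–2, each within about 2 mm of centre, and after a full knob press the plate rose about 15 mm and came back down with the row still neat.

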